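# Press the damp-proof soap tub's lid home all round, then shut its vent

### The arm

A 6-joint arm with a two-finger parallel gripper is mounted at the origin on the work surface. World frame = base frame: x ahead of the robot, y to its left, z up, the work surface at z = 0. Lengths are in m, angles in rad, forces in N, time in s.
With the tool pointing down it reaches from about 0.425 to 0.95 m from the base axis. Payload 14.7 kg.
Tool frame: the origin (TCP) lies at the very end of the fingers, on their centre line; the grasp point (between the pads) lies 19 mm behind it; z points along the fingers, y is the line along which they close (so a half turn about z gives the same grasp; the last joint's range is limited). The gripper opens to 85 mm and grips with 20 to 120 N. Pads are 22 mm wide; open, the fingers measure 114 mm over their backs; the gripper's body (76 mm by 85 mm) begins 54 mm behind the grasp point. The pads swing forward as they close: fully open they stand 13 mm farther back than shut.
Start: joints at [1.08, 0.48, 1.596, -0, 1.065, -0.047], TCP at [0.279, 0.587, 0.231] pointing down, gripper open.
Joint ranges: [-2.75, 2.75], [-0.82, 2.05], [0.23, 2.67], [-1.56, 4.7], [0.09, 2.69], [-2.92, 2.92]. Speed limits (rad/s): [1.89, 1.89, 2.39, 3.01, 3.01, 3.01].

### API

Orientations are given as a 3x3 rotation matrix whose columns are the frame's x, y, z axes.
In Python, from rig import ctrl gives the robot as it stands. The module is installed in compiled form; this text tells all that it offers.
- The arm moves only by the shell command python3 -m pendant 'ROWS'. ROWS is JSON, a list of rows, each a list of 7 numbers: the closure in counts, from 0 (fully open) to 255 (shut), then the shift along the tool's x, y, z in units of 40 mm (1.0 is 40 mm), then the turn, a rotation vector about the tool's x, y, z in units of 8 degrees (1.0 is 8 degrees). In form: [[grip, x, y, z, rx, ry, rz], ...]. A call has exactly 8 rows; each row shifts and turns the commanded pose from where the row before left it, along the tool's axes as they then stand; what a row does not reach is not made up. A row lasts 1/10 s, in which the tool goes at most 50 mm and 8.59 degrees, less where a joint would pass 70% of its speed; a pose out of reach is approached as far as the arm can. A call is refused whole if a number of a shift passes 1 or a number of a turn 1, either way. A call with a gripper value outside its range is refused whole. The fingers move at their own pace and stop on an object; the grip force is fixed at half the most. Time passes only in rows, so rows that do not move let the fingers close, or fill a call up. It gives the time, the measured TCP pose, the force, the opening and the grip force at its end, in the units of the state.
- ctrl.read_state(): the state, without advancing time (a new reading comes with each control period).
- ctrl.capture(name): name is "scene" or "top" or "wrist"; returns the picture (400x640x3 uint8, blue, green, red); there is no depth.
- ctrl.camera_model(name): a dict with "mtx" (3x3 intrinsics, pixels), "D" ([k1, k2, p1, p2, k3] as OpenCV has them; the pictures are not rectified), "rvec" (rotation vector, rad) and "tvec" (3), from world to camera coordinates, as OpenCV has them. Camera axes: x right, y down, z forward; pixel columns grow to the right and rows downward; lengths in m; the calibration is good to about 2 mm. A picture is of the moment at which its call begins: read the wrist's pose just before it. camera_model takes no time and is no camera call; for the wrist camera it gives the pose at the moment of the call.
- ctrl.hand_in(): hands the job in; it is judged then, once.
The state is a dict: "clock": time; "joints": joint angles; "joint_vel": joint speeds; "tau": joint torques, N m; "ee_pos": TCP position; "eef_rot": TCP orientation; "force": force on the tool from outside, world axes, zero at the start; "wrist_torque": the same for the moment, N m; "grip_width": finger opening in m; "grip_force": force on a finger pad.
Only numpy, scipy, OpenCV 4.12 (cv2) and the standard library are available. Lean on these libraries where they do the work, as an engineer would, in place of code of your own. Each camera call takes 0.05 s, during which the arm holds its last target. There are 200 camera calls.

### The job

Close the washing-soap tub on the bath step against damp: press its lid down at the rim, section by section all the way round, until you feel each section sit fully home, while the vent plug in the middle stays open to let the air out. Only then press the vent plug fully in. Press gently enough not to break the brittle lid, leave the tub where it stands and do not disturb the other things on the step.

Things in the scene. Friction and masses are not known exactly. Their poses are not given: they have to be found in the camera images.
- tub: Blue round washing-soap tub, loose, 0.7 to 1 kg, 160 mm across, standing on a concrete step 50 mm high. Origin: centre of its underside; z up; +x points through the middle of rim section 0, the one with a small red tab on its skirt. Its yellow lid is brittle: a press of more than 30 N on tub or lid breaks it.
- lid_middle (a point): Centre of the top of the yellow lid's fixed middle panel (102 mm across), 104 mm above the tub's origin, under the red vent plug. Around the panel lies the seal rim, 181 mm across, split into six equal sections of 60 degrees (radius 52 to 89 mm, an orange line on each at radius 76 mm), each sliding straight down on its own. The lid is on the tub already.
- rim0_top (a point): Middle of the flat top of rim section 0 (0 degrees counter-clockwise from the tub's +x, 72 mm from its axis), where to press; it moves with the section. 116 mm above the tub's origin when the section is fully raised.
- rim0 (a joint): How far section 0 is pressed down, m; 0 is fully raised. The gasket under it is uneven: each section is home at its own depth, 4 to 12 mm, on a hard stop that can only be felt; home sections are not level with each other. Friction differs by section (7 to 13.5 N while sliding at up to 20 mm/s); no spring, it stays where it is left.
- rim1_top (a point): Middle of the flat top of rim section 1 (60 degrees counter-clockwise from the tub's +x, 72 mm from its axis), where to press; it moves with the section. 116 mm above the tub's origin when the section is fully raised.
- rim1 (a joint): How far section 1 is pressed down, m; 0 is fully raised. The gasket under it is uneven: each section is home at its own depth, 4 to 12 mm, on a hard stop that can only be felt; home sections are not level with each other. Friction differs by section (7 to 13.5 N while sliding at up to 20 mm/s); no spring, it stays where it is left.
- rim2_top (a point): Middle of the flat top of rim section 2 (120 degrees counter-clockwise from the tub's +x, 72 mm from its axis), where to press; it moves with the section. 116 mm above the tub's origin when the section is fully raised.
- rim2 (a joint): How far section 2 is pressed down, m; 0 is fully raised. The gasket under it is uneven: each section is home at its own depth, 4 to 12 mm, on a hard stop that can only be felt; home sections are not level with each other. Friction differs by section (7 to 13.5 N while sliding at up to 20 mm/s); no spring, it stays where it is left.
- rim3_top (a point): Middle of the flat top of rim section 3 (180 degrees counter-clockwise from the tub's +x, 72 mm from its axis), where to press; it moves with the section. 116 mm above the tub's origin when the section is fully raised.
- rim3 (a joint): How far section 3 is pressed down, m; 0 is fully raised. The gasket under it is uneven: each section is home at its own depth, 4 to 12 mm, on a hard stop that can only be felt; home sections are not level with each other. Friction differs by section (7 to 13.5 N while sliding at up to 20 mm/s); no spring, it stays where it is left.
- rim4_top (a point): Middle of the flat top of rim section 4 (240 degrees counter-clockwise from the tub's +x, 72 mm from its axis), where to press; it moves with the section. 116 mm above the tub's origin when the section is fully raised.
- rim4 (a joint): How far section 4 is pressed down, m; 0 is fully raised. The gasket under it is uneven: each section is home at its own depth, 4 to 12 mm, on a hard stop that can only be felt; home sections are not level with each other. Friction differs by section (7 to 13.5 N while sliding at up to 20 mm/s); no spring, it stays where it is left.
- rim5_top (a point): Middle of the flat top of rim section 5 (300 degrees counter-clockwise from the tub's +x, 72 mm from its axis), where to press; it moves with the section. 116 mm above the tub's origin when the section is fully raised.
- rim5 (a joint): How far section 5 is pressed down, m; 0 is fully raised. The gasket under it is uneven: each section is home at its own depth, 4 to 12 mm, on a hard stop that can only be felt; home sections are not level with each other. Friction differs by section (7 to 13.5 N while sliding at up to 20 mm/s); no spring, it stays where it is left.
- vent_top (a point): Centre of the top of the red vent plug, 36 mm across, on the tub's axis; 122 mm above the tub's origin when open.
- vent (a joint): How far the vent plug is pressed in, m; 0 open, 0.008 shut on a hard stop. Slides with about 7 to 9 N and stays where it is left.
- lota: Round aluminium water pot, open top, 106 mm across, 98 mm high; bystander. Origin: centre of its underside.
- mug: Blue plastic mug, 86 mm across, 100 mm high, with a side handle; bystander. Origin: centre of its underside.
- soap_dish: Yellow plastic soap dish with clip lid, 119 x 84 x 41 mm; bystander. Origin: centre of its underside.
- heel_scraper: Steel heel scraper lying flat, 150 mm long, 40 mm wide, 16 mm high; bystander. Origin: on its underside, 74 mm from the end of the handle.
- switch_plate: Loose round white switch plate with a black press button, 84 mm across, 28 mm high; bystander. Origin: centre of its underside.
Not all that is in view belongs to the job. Leave any pink or turquoise look-alike of the tub alone.

How it is judged:
On the way, in this order (a step that is already met when the one before it is completed fails the run):
1. all six rim sections are home while the vent plug is still open (value of joint rim0 above 0.0085 m and value of joint rim1 above 0.004 m and value of joint rim2 above 0.007 m and value of joint rim3 above 0.0025 m and value of joint rim4 above 0.0105 m and value of joint rim5 above 0.0055 m and value of joint vent below 0.003 m), for 0.2 s.
2. the vent plug is pressed fully in (value of joint vent above 0.0065 m), for 0.2 s.
At the end, for the whole second after the job is handed in: Every rim section is within 1.5 mm of its own hard stop, the vent plug is within 1.5 mm of its stop, and the tub stands upright (within 3 degrees), at rest, within 30 mm of where it stood (value of joint rim0 above 0.0085 m and value of joint rim1 above 0.004 m and value of joint rim2 above 0.007 m and value of joint rim3 above 0.0025 m and value of joint rim4 above 0.0105 m and value of joint rim5 above 0.0055 m and value of joint vent above 0.0065 m and angle between tub's own z axis and vertical below 0.05 rad and distance of tub from where it was at the start of the episode below 0.03 m and linear speed of tub below 0.02 m/s); the robot touches nothing.
It fails at once if the tub or lid is pressed with more than 30 N (contact force between tub and the fingers above 30 N or contact force between tub and the arm above 30 N).
It fails at once if a bystander on the step is moved by more than 30 mm (distance of any of lota, mug, soap_dish, heel_scraper, switch_plate from where it was at the start of the episode above 0.03 m).
It fails at once if the tub is moved by more than 30 mm (distance of tub from where it was at the start of the episode above 0.03 m).
It also fails if it takes over 59 s, if anything falls off the work surface, if the arm or the gripper's body presses on something with over 40 N, if the wrist force passes 120 N, or if a joint passes its speed limit or range.

## Working session

There is one attempt and no reset: what is moved stays moved. The work goes in short steps, Python scripts to look and compute and a shell command to move; the robot and the scene stay as the last step left them, time stands still between calls to the robot, and variables do not carry over. Pictures are saved under pics/ and viewed, at most 10 in all, crops included, and the job is handed in when it is done.

```bash
mkdir -p pics; ls
python3 - <<'E'
from rig import ctrl
import cv2,numpy as np
for n in("scene","top"):
    im=ctrl.capture(n); cv2.imwrite(f"pics/{n}0.png",im)
    m=ctrl.camera_model(n); R=cv2.Rodrigues(np.array(m["rvec"],float))[0]
    print(n,np.round(-R.T@np.array(m["tvec"]).ravel(),3),np.round(m["mtx"],1).tolist(),np.round(R,2).tolist())
s=ctrl.read_state();print(s)
E
```

```text
pics
scene [ 0.872 -0.617  0.985] [[446.7, 0.0, 324.1], [0.0, 446.7, 206.2], [0.0, 0.0, 1.0]] [[0.85, 0.53, 0.01], [0.41, -0.64, -0.65], [-0.34, 0.56, -0.76]]
top [ 0.365 -0.008  1.642] [[499.4, 0.0, 325.6], [0.0, 499.4, 194.5], [0.0, 0.0, 1.0]] [[-0.01, -1.0, -0.01], [-1.0, 0.01, -0.09], [0.09, 0.01, -1.0]]
{'clock': 0.1, 'joints': array([ 1.08036795e+00,  4.80795609e-01,  1.59679637e+00, -5.11785782e-06,
        1.06509902e+00, -4.66313251e-02]), 'joint_vel': array([-4.03800712e-04,  5.43856363e-05, -1.71457582e-04,  8.93281849e-04,
       -1.60332213e-03,  1.76852716e-05]), 'tau': array([ 1.30317443e-03, -9.52265167e+01, -4.31044579e+01,  1.27441643e-05,
        5.25350406e-03,  6.67120844e-05]), 'ee_pos': array([0.27892157, 0.58671233, 0.23072478]), 'eef_rot': array([[-9.03128884e-01,  4.29369254e-01, -5.13372193e-04],
       [ 4.29369558e-01,  9.03128363e-01, -9.70987682e-04],
       [ 4.67287316e-05, -1.09735341e-03, -9.99999397e-01]]), 'force': array([-0.109006  , -0.38788311,  0.38339886]), 'wrist_torque': array([ 0.04281759,  0.05510246, -0.01040528]), 'grip_force': 0.0, 'grip_width': 0.08538869291867737}
```

View pics/scene0.png

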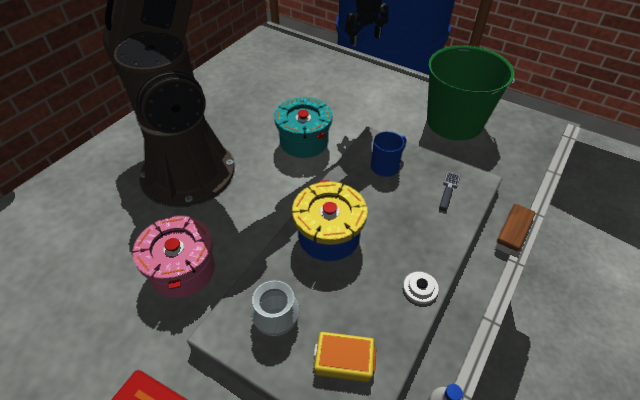

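View pics/top0.png

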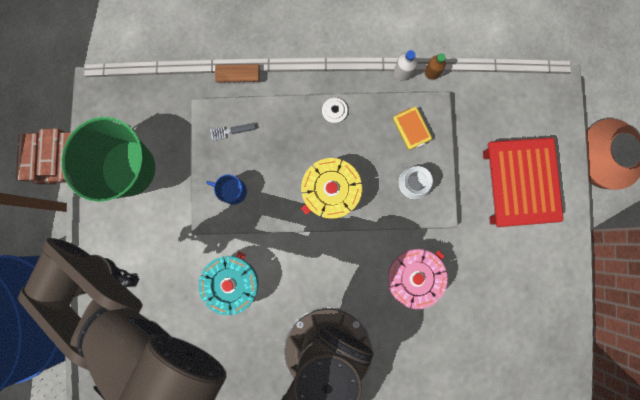

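The candidates are the yellow-lidded blue tub at top (332,188) / scene (330,211), the turquoise look-alike at top (228,285) and the pink one at top (418,279). By the description I choose the yellow-lidded one. Its red tab is at about top (306,209). Next I measure it and check with a crop.

```bash
cat > h.py <<'E'
from rig import ctrl
import cv2,numpy as np
def ray(n,px,m=None):
    m=m or ctrl.camera_model(n); R=cv2.Rodrigues(np.array(m["rvec"],float))[0]
    u=cv2.undistortPoints(np.array([[px]],float),np.array(m["mtx"]),np.array(m["D"])).ravel()
    return -R.T@np.array(m["tvec"],float).ravel(), R.T@np.array([u[0],u[1],1])
def onz(n,px,z,m=None):
    c,d=ray(n,px,m); return c+d*(z-c[2])/d[2]
def masks(im):
    h=cv2.cvtColor(im,cv2.COLOR_BGR2HSV)
    y=cv2.inRange(h,(20,120,80),(35,255,255))
    r=cv2.inRange(h,(0,170,60),(7,255,255))|cv2.inRange(h,(173,170,60),(180,255,255))
    return y,r
def blobs(m,amin=15):
    n,l,s,c=cv2.connectedComponentsWithStats(m)
    return [(int(s[i,4]),np.round(c[i],1).tolist()) for i in range(1,n) if s[i,4]>=amin]
E
python3 - <<'E'
from h import *
for n,(cx,cy) in dict(top=(332,188),scene=(330,211)).items():
    im=cv2.imread(f"pics/{n}0.png"); y,r=masks(im); w=45
    sub=np.zeros_like(r); sub[cy-w:cy+w,cx-w:cx+w]=255
    print(n,[(b,np.round(onz(n,b[1],.172),4)) for b in blobs(r&sub,4)])
    P=cv2.findNonZero(y&sub); hull=cv2.convexHull(P); e=cv2.fitEllipse(hull); print(e,onz(n,e[0],.166))
a=cv2.resize(cv2.imread("pics/top0.png")[138:238,282:382],None,fx=4,fy=4,interpolation=cv2.INTER_CUBIC)
b=cv2.resize(cv2.imread("pics/scene0.png")[165:265,280:380],None,fx=4,fy=4,interpolation=cv2.INTER_CUBIC)
cv2.imwrite("pics/crop.png",np.hstack([a,b]))
E
```

```text
top [((79, [331.4, 187.3]), array([ 0.5187, -0.0129,  0.172 ])), ((42, [305.4, 208.9]), array([0.4552, 0.0642, 0.172 ]))]
((331.2324523925781, 187.8240203857422), (60.17476272583008, 60.44732666015625), 32.7130012512207) [ 0.5177836  -0.01245495  0.166     ]
scene [((5, [322.0, 181.0]), array([0.4583, 0.0487, 0.172 ])), ((119, [329.4, 207.2]), array([ 0.5197, -0.0154,  0.172 ]))]
((329.1200256347656, 210.34042358398438), (58.42981719970703, 75.2660903930664), 92.04987335205078) [ 0.52177336 -0.01975494  0.166     ]
```

View pics/crop.png

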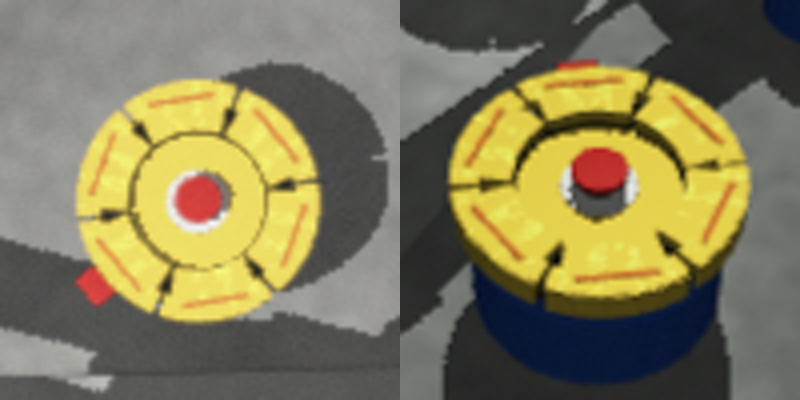

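The crop shows the yellow-lidded tub with its red vent open. The red tab is at crop (97,286), at the middle of the section between the notches at (80,217) and (157,312), which puts section 0 at about 129° world. The centre is near (0.519,-0.014). I shut the gripper, square the tool to the world axes and go above it.

```bash
python3 -m pendant '[[255,0,0,-0.2,0,0,-0.4],[255,0,0,-0.2,0,0,-0.4],[255,0,0,-0.2,0,0,-0.4],[255,0,0,-0.2,0,0,-0.4],[255,0,0,-0.2,0,0,-0.4],[255,0,0,-0.2,0,0,-0.4],[255,0,0,-0.2,0,0,-0.4],[255,0,0,-0.2,0,0,-0.4]]'
python3 -m pendant '[[255,-0.37,-0.94,-0.1,0,0,0],[255,-0.37,-0.94,-0.1,0,0,0],[255,-0.37,-0.94,-0.1,0,0,0],[255,-0.37,-0.94,-0.1,0,0,0],[255,-0.37,-0.94,-0.1,0,0,0],[255,-0.37,-0.94,-0.1,0,0,0],[255,-0.37,-0.94,-0.1,0,0,0],[255,-0.37,-0.94,-0.1,0,0,0]]'
```

```text
clock: 0.9
ee_pos: [0.279, 0.5868, 0.2952]
eef_rot: [[-1.0, -0.005, -0.0], [-0.005, 1.0, -0.001], [0.0, -0.001, -1.0]]
force: [0.1, -0.2, 0.1]
grip_width: -0.0002
grip_force: 0.0
clock: 1.7
ee_pos: [0.3985, 0.285, 0.3273]
eef_rot: [[-1.0, -0.003, -0.0], [-0.003, 1.0, -0.0], [0.0, -0.0, -1.0]]
force: [0.7, -0.0, -0.3]
grip_width: -0.0
grip_force: 0.0
```

```bash
python3 -m pendant '[[255,-0.37,-0.94,0,0,0,0],[255,-0.37,-0.94,0,0,0,0],[255,-0.37,-0.94,0,0,0,0],[255,-0.37,-0.94,0,0,0,0],[255,-0.37,-0.94,0,0,0,0],[255,-0.37,-0.94,0,0,0,0],[255,-0.37,-0.94,0,0,0,0],[255,-0.3,-0.9,0,0,0,0]]'
python3 - <<'E'
from h import *
s=ctrl.read_state(); m=ctrl.camera_model("wrist"); im=ctrl.capture("wrist"); cv2.imwrite("pics/w1.png",im)
print(s["ee_pos"],s["force"],s["wrist_torque"])
y,r=masks(im); print([(b,np.round(onz("wrist",b[1],.172,m),4)) for b in blobs(r,60)])
P=cv2.findNonZero(y); e=cv2.fitEllipse(cv2.convexHull(P)); print(e,onz("wrist",e[0],.166,m))
import pickle; pickle.dump(m,open("w1.pkl","wb"))
E
```

```text
clock: 2.5
ee_pos: [0.5152, -0.0141, 0.3271]
eef_rot: [[-1.0, -0.003, -0.0], [-0.003, 1.0, 0.0], [0.0, 0.0, -1.0]]
force: [0.5, 0.2, 0.3]
grip_width: -0.0005
grip_force: 0.0
[ 0.51522607 -0.01406318  0.32712658] [0.48913635 0.21370001 0.32604761] [ 0.01992509  0.01142357 -0.00029447]
[((200, [43.1, 7.6]), array([ 0.3409, -0.2821,  0.172 ])), ((329, [558.5, 8.0]), array([0.342 , 0.2134, 0.172 ])), ((311, [392.1, 125.6]), array([0.4544, 0.0593, 0.172 ])), ((710, [320.6, 185.9]), array([ 0.5181, -0.0136,  0.172 ])), ((953, [18.7, 237.2]), array([ 0.5815, -0.3757,  0.172 ]))]
((260.7165832519531, 217.97042846679688), (184.46539306640625, 315.0978698730469), 58.24225616455078) [ 0.55725385 -0.08166282  0.166     ]
```

View pics/w1.png

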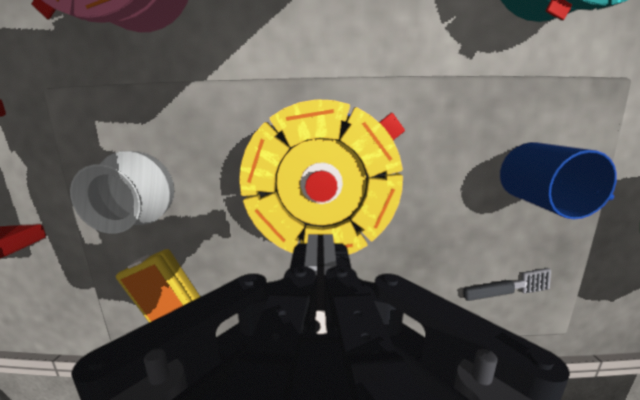

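The vent centre is at wrist pixel (321,186), giving (0.518,-0.0137), which agrees with the top view. The tab at (392,126) confirms section 0 at about 129°. I go to just above section 0's press point (0.473, 0.042).

```bash
python3 -m pendant '[[255,0.13,0.175,0.48,0,0,0],[255,0.13,0.175,0.48,0,0,0],[255,0.13,0.175,0.48,0,0,0],[255,0.13,0.175,0.48,0,0,0],[255,0.13,0.175,0.48,0,0,0],[255,0.13,0.175,0.48,0,0,0],[255,0.13,0.175,0.48,0,0,0],[255,0.13,0.175,0.48,0,0,0]]'
python3 -m pendant '[[255,0,0,0.02,0,0,0],[255,0,0,0.02,0,0,0],[255,0,0,0.02,0,0,0],[255,0,0,0.02,0,0,0],[255,0,0,0.02,0,0,0],[255,0,0,0.02,0,0,0],[255,0,0,0.02,0,0,0],[255,0,0,0.02,0,0,0]]'
```

```text
clock: 3.35
ee_pos: [0.4726, 0.0439, 0.1729]
eef_rot: [[-1.0, -0.003, -0.0], [-0.003, 1.0, -0.0], [0.0, -0.0, -1.0]]
force: [0.1, -0.7, 0.1]
grip_width: -0.0
grip_force: 0.0
clock: 4.15
ee_pos: [0.4731, 0.0436, 0.1673]
eef_rot: [[-1.0, -0.003, 0.0], [-0.003, 1.0, 0.0], [-0.0, 0.0, -1.0]]
force: [-0.7, -0.2, -0.6]
grip_width: 0.0003
grip_force: 0.0
```

```bash
python3 -m pendant '[[255,0,0,0.015,0,0,0],[255,0,0,0.015,0,0,0],[255,0,0,0.015,0,0,0],[255,0,0,0.015,0,0,0],[255,0,0,0.015,0,0,0],[255,0,0,0.015,0,0,0],[255,0,0,0.015,0,0,0],[255,0,0,0.015,0,0,0]]'
python3 -m pendant '[[255,0,0,0.01,0,0,0],[255,0,0,0.01,0,0,0],[255,0,0,0.01,0,0,0],[255,0,0,0.01,0,0,0],[255,0,0,0.01,0,0,0],[255,0,0,0.01,0,0,0],[255,0,0,0.01,0,0,0],[255,0,0,0.01,0,0,0]]'
```

```text
clock: 4.95
ee_pos: [0.4731, 0.0437, 0.1628]
eef_rot: [[-1.0, -0.003, 0.0], [-0.003, 1.0, 0.0], [-0.0, 0.0, -1.0]]
force: [-1.9, 0.8, 8.0]
grip_width: -0.0003
grip_force: 4.2
clock: 5.75
ee_pos: [0.4731, 0.0437, 0.1596]
eef_rot: [[-1.0, -0.003, 0.0], [-0.003, 1.0, 0.0], [-0.0, 0.0, -1.0]]
force: [-1.9, 0.2, 8.3]
grip_width: 0.0001
grip_force: 4.1
```

```bash
python3 -m pendant '[[255,0,0,0.01,0,0,0],[255,0,0,0.01,0,0,0],[255,0,0,0.01,0,0,0],[255,0,0,0.01,0,0,0],[255,0,0,0.01,0,0,0],[255,0,0,0.01,0,0,0],[255,0,0,0,0,0,0],[255,0,0,0,0,0,0]]'
python3 -m pendant '[[255,0,0,0.01,0,0,0],[255,0,0,0,0,0,0],[255,0,0,0,0,0,0],[255,0,0,0,0,0,0],[255,0,0,0,0,0,0],[255,0,0,0,0,0,0],[255,0,0,0,0,0,0],[255,0,0,0,0,0,0]]'
```

```text
clock: 6.55
ee_pos: [0.4731, 0.0437, 0.1571]
eef_rot: [[-1.0, -0.003, 0.0], [-0.003, 1.0, 0.0], [-0.0, 0.0, -1.0]]
force: [-2.3, 0.2, 6.7]
grip_width: -0.0003
grip_force: 3.4
clock: 7.35
ee_pos: [0.4731, 0.0437, 0.1567]
eef_rot: [[-1.0, -0.003, 0.0], [-0.003, 1.0, 0.0], [-0.0, 0.0, -1.0]]
force: [-1.7, 1.4, 7.2]
grip_width: 0.0
grip_force: 3.5
```

```bash
python3 -m pendant '[[255,0,0,0.005,0,0,0],[255,0,0,0,0,0,0],[255,0,0,0,0,0,0],[255,0,0,0.005,0,0,0],[255,0,0,0,0,0,0],[255,0,0,0,0,0,0],[255,0,0,0.005,0,0,0],[255,0,0,0,0,0,0]]'
```

```text
clock: 8.15
ee_pos: [0.4731, 0.0437, 0.1562]
eef_rot: [[-1.0, -0.003, 0.0], [-0.003, 1.0, 0.0], [-0.0, 0.0, -1.0]]
force: [-2.6, 0.9, 7.6]
grip_width: -0.0003
grip_force: 3.8
```

```bash
python3 -m pendant '[[255,0,0,0.005,0,0,0],[255,0,0,0,0,0,0],[255,0,0,0,0,0,0],[255,0,0,0.005,0,0,0],[255,0,0,0,0,0,0],[255,0,0,0,0,0,0],[255,0,0,0.005,0,0,0],[255,0,0,0,0,0,0]]'
```

```text
clock: 8.95
ee_pos: [0.4731, 0.0437, 0.1557]
eef_rot: [[-1.0, -0.003, 0.0], [-0.003, 1.0, 0.0], [-0.0, 0.0, -1.0]]
force: [-2.7, 1.2, 10.0]
grip_width: 0.0003
grip_force: 4.9
```

```bash
python3 -m pendant '[[255,0,0,0.005,0,0,0],[255,0,0,0,0,0,0],[255,0,0,0,0,0,0],[255,0,0,0.005,0,0,0],[255,0,0,0,0,0,0],[255,0,0,0,0,0,0],[255,0,0,0,0,0,0],[255,0,0,0,0,0,0]]'
```

```text
clock: 9.75
ee_pos: [0.4731, 0.0437, 0.1554]
eef_rot: [[-1.0, -0.003, 0.0], [-0.003, 1.0, 0.0], [-0.0, 0.0, -1.0]]
force: [-3.3, 1.2, 12.2]
grip_width: 0.0001
grip_force: 6.2
```

```bash
python3 -m pendant '[[255,0,0,0.01,0,0,0],[255,0,0,0,0,0,0],[255,0,0,0.01,0,0,0],[255,0,0,0,0,0,0],[255,0,0,0,0,0,0],[255,0,0,0,0,0,0],[255,0,0,0,0,0,0],[255,0,0,0,0,0,0]]'
```

```text
clock: 10.55
ee_pos: [0.4731, 0.0438, 0.1547]
eef_rot: [[-1.0, -0.003, 0.0], [-0.003, 1.0, 0.0], [-0.0, 0.0, -1.0]]
force: [-4.5, 1.7, 15.8]
grip_width: 0.0002
grip_force: 8.4
```

Section 0 is home: the force rose from 8 N sliding to 16 N on a soft contact of about 5 N/mm. Next is section 1.

```bash
python3 -m pendant '[[255,0,0,-0.22,0,0,0],[255,0,0,-0.22,0,0,0],[255,0.16,-0.43,0,0,0,0],[255,0.16,-0.43,0,0,0,0],[255,0.16,-0.43,0,0,0,0],[255,0.16,-0.43,0,0,0,0],[255,0,0,0.06,0,0,0],[255,0,0,0.06,0,0,0]]'
python3 -m pendant '[[255,0,0,0.01,0,0,0],[255,0,0,0.01,0,0,0],[255,0,0,0.01,0,0,0],[255,0,0,0.01,0,0,0],[255,0,0,0.01,0,0,0],[255,0,0,0.01,0,0,0],[255,0,0,0.01,0,0,0],[255,0,0,0.01,0,0,0]]'
python3 -m pendant '[[255,0,0,0.005,0,0,0],[255,0,0,0.005,0,0,0],[255,0,0,0.005,0,0,0],[255,0,0,0.005,0,0,0],[255,0,0,0.005,0,0,0],[255,0,0,0,0,0,0],[255,0,0,0,0,0,0],[255,0,0,0,0,0,0]]'
```

```text
clock: 11.35
ee_pos: [0.448, -0.0254, 0.1672]
eef_rot: [[-1.0, -0.002, 0.001], [-0.002, 1.0, -0.0], [-0.001, -0.0, -1.0]]
force: [-0.8, 0.8, -0.3]
grip_width: -0.0002
grip_force: 0.0
clock: 12.15
ee_pos: [0.4478, -0.025, 0.164]
eef_rot: [[-1.0, -0.003, 0.0], [-0.003, 1.0, 0.0], [-0.0, 0.0, -1.0]]
force: [-2.7, 1.4, 9.7]
grip_width: 0.0001
grip_force: 5.1
clock: 12.95
ee_pos: [0.4478, -0.025, 0.163]
eef_rot: [[-1.0, -0.003, 0.0], [-0.003, 1.0, 0.0], [-0.0, 0.0, -1.0]]
force: [-2.1, 2.5, 9.1]
grip_width: 0.0
grip_force: 4.7
```

Sliding at about 9.5 N.

```bash
python3 -m pendant '[[255,0,0,0.01,0,0,0],[255,0,0,0.01,0,0,0],[255,0,0,0.01,0,0,0],[255,0,0,0.01,0,0,0],[255,0,0,0.01,0,0,0],[255,0,0,0,0,0,0],[255,0,0,0,0,0,0],[255,0,0,0,0,0,0]]'
python3 -m pendant '[[255,0,0,0.005,0,0,0],[255,0,0,0.005,0,0,0],[255,0,0,0.005,0,0,0],[255,0,0,0.005,0,0,0],[255,0,0,0,0,0,0],[255,0,0,0,0,0,0],[255,0,0,0,0,0,0],[255,0,0,0,0,0,0]]'
```

```text
clock: 13.75
ee_pos: [0.4478, -0.025, 0.161]
eef_rot: [[-1.0, -0.003, 0.0], [-0.003, 1.0, 0.0], [-0.0, 0.0, -1.0]]
force: [-2.4, 1.2, 7.6]
grip_width: 0.0001
grip_force: 4.4
clock: 14.55
ee_pos: [0.4478, -0.025, 0.1603]
eef_rot: [[-1.0, -0.003, 0.0], [-0.003, 1.0, 0.0], [-0.0, 0.0, -1.0]]
force: [-2.9, 1.9, 10.5]
grip_width: -0.0001
grip_force: 5.2
```

```bash
python3 -m pendant '[[255,0,0,0.01,0,0,0],[255,0,0,0.01,0,0,0],[255,0,0,0.01,0,0,0],[255,0,0,0,0,0,0],[255,0,0,0,0,0,0],[255,0,0,0,0,0,0],[255,0,0,0,0,0,0],[255,0,0,0,0,0,0]]'
```

```text
clock: 15.35
ee_pos: [0.4478, -0.0251, 0.1593]
eef_rot: [[-1.0, -0.003, 0.0], [-0.003, 1.0, 0.0], [-0.0, 0.0, -1.0]]
force: [-4.5, 1.3, 16.9]
grip_width: 0.0001
grip_force: 8.7
```

Section 1 is home (17 N, up from 8–9 N). Next is section 2.

```bash
python3 -m pendant '[[255,0,0,-0.16,0,0,0],[255,0,0,-0.16,0,0,0],[255,-0.28,-0.35,0,0,0,0],[255,-0.28,-0.35,0,0,0,0],[255,-0.28,-0.35,0,0,0,0],[255,-0.28,-0.35,0,0,0,0],[255,0,0,0.06,0,0,0],[255,0,0,0.06,0,0,0]]'
python3 -m pendant '[[255,0,0,0.01,0,0,0],[255,0,0,0.01,0,0,0],[255,0,0,0.015,0,0,0],[255,0,0,0.02,0,0,0],[255,0,0,0.02,0,0,0],[255,0,0,0.02,0,0,0],[255,0,0,0.02,0,0,0],[255,0,0,0.02,0,0,0]]'
python3 -m pendant '[[255,0,0,0.01,0,0,0],[255,0,0,0.01,0,0,0],[255,0,0,0.01,0,0,0],[255,0,0,0.01,0,0,0],[255,0,0,0.01,0,0,0],[255,0,0,0.01,0,0,0],[255,0,0,0,0,0,0],[255,0,0,0,0,0,0]]'
```

```text
clock: 16.15
ee_pos: [0.4927, -0.0818, 0.1661]
eef_rot: [[-1.0, -0.002, -0.001], [-0.002, 1.0, 0.0], [0.001, 0.0, -1.0]]
force: [-1.0, 0.9, 0.1]
grip_width: -0.0001
grip_force: 0.0
clock: 16.95
ee_pos: [0.4927, -0.081, 0.1617]
eef_rot: [[-1.0, -0.003, 0.0], [-0.003, 1.0, -0.0], [-0.0, -0.0, -1.0]]
force: [-2.1, 0.3, 8.2]
grip_width: 0.0001
grip_force: 3.7
clock: 17.75
ee_pos: [0.4926, -0.0809, 0.1592]
eef_rot: [[-1.0, -0.003, 0.0], [-0.003, 1.0, -0.0], [-0.0, -0.0, -1.0]]
force: [-2.6, 0.5, 6.2]
grip_width: 0.0001
grip_force: 3.0
```

```bash
python3 -m pendant '[[255,0,0,0.01,0,0,0],[255,0,0,0.01,0,0,0],[255,0,0,0.01,0,0,0],[255,0,0,0.01,0,0,0],[255,0,0,0.01,0,0,0],[255,0,0,0,0,0,0],[255,0,0,0,0,0,0],[255,0,0,0,0,0,0]]'
```

```text
clock: 18.55
ee_pos: [0.4927, -0.081, 0.1573]
eef_rot: [[-1.0, -0.003, 0.0], [-0.003, 1.0, -0.0], [-0.0, -0.0, -1.0]]
force: [-1.7, 0.7, 6.9]
grip_width: -0.0001
grip_force: 3.5
```

```bash
python3 -m pendant '[[255,0,0,0.01,0,0,0],[255,0,0,0.01,0,0,0],[255,0,0,0.01,0,0,0],[255,0,0,0.01,0,0,0],[255,0,0,0.01,0,0,0],[255,0,0,0,0,0,0],[255,0,0,0,0,0,0],[255,0,0,0,0,0,0]]'
```

```text
clock: 19.35
ee_pos: [0.4927, -0.0811, 0.1558]
eef_rot: [[-1.0, -0.003, 0.001], [-0.003, 1.0, -0.0], [-0.001, -0.0, -1.0]]
force: [-6.3, -0.8, 19.0]
grip_width: -0.0001
grip_force: 9.5
```

Section 2 is home (19 N). Next is section 3.

```bash
python3 -m pendant '[[255,0,0,-0.21,0,0,0],[255,0,0,-0.21,0,0,0],[255,-0.445,0.07,0,0,0,0],[255,-0.445,0.07,0,0,0,0],[255,-0.445,0.07,0,0,0,0],[255,-0.445,0.07,0,0,0,0],[255,0,0,0.06,0,0,0],[255,0,0,0.06,0,0,0]]'
python3 -m pendant '[[255,0,0,0.01,0,0,0],[255,0,0,0.01,0,0,0],[255,0,0,0.01,0,0,0],[255,0,0,0.01,0,0,0],[255,0,0,0.01,0,0,0],[255,0,0,0.01,0,0,0],[255,0,0,0.01,0,0,0],[255,0,0,0.01,0,0,0]]'
```

```text
clock: 20.15
ee_pos: [0.5636, -0.0696, 0.1669]
eef_rot: [[-1.0, -0.003, -0.0], [-0.003, 1.0, 0.0], [0.0, 0.0, -1.0]]
force: [-0.1, -0.2, -0.4]
grip_width: -0.0001
grip_force: 0.0
clock: 20.95
ee_pos: [0.5639, -0.0697, 0.1637]
eef_rot: [[-1.0, -0.003, 0.0], [-0.003, 1.0, -0.0], [-0.0, -0.0, -1.0]]
force: [0.2, -0.1, -0.3]
grip_width: -0.0001
grip_force: 0.0
```

```bash
python3 -m pendant '[[255,0,0,0.01,0,0,0],[255,0,0,0.01,0,0,0],[255,0,0,0.01,0,0,0],[255,0,0,0.01,0,0,0],[255,0,0,0,0,0,0],[255,0,0,0,0,0,0],[255,0,0,0,0,0,0],[255,0,0,0,0,0,0]]'
python3 - <<'E'
from h import *
im=ctrl.capture("scene"); cv2.imwrite("pics/s2.png",cv2.resize(im[120:300,230:430],None,fx=3,fy=3))
E
```

```text
clock: 21.75
ee_pos: [0.564, -0.0698, 0.1624]
eef_rot: [[-1.0, -0.003, 0.0], [-0.003, 1.0, -0.0], [-0.0, -0.0, -1.0]]
force: [-1.6, -0.7, 6.6]
grip_width: -0.0001
grip_force: 3.1
```

View pics/s2.png

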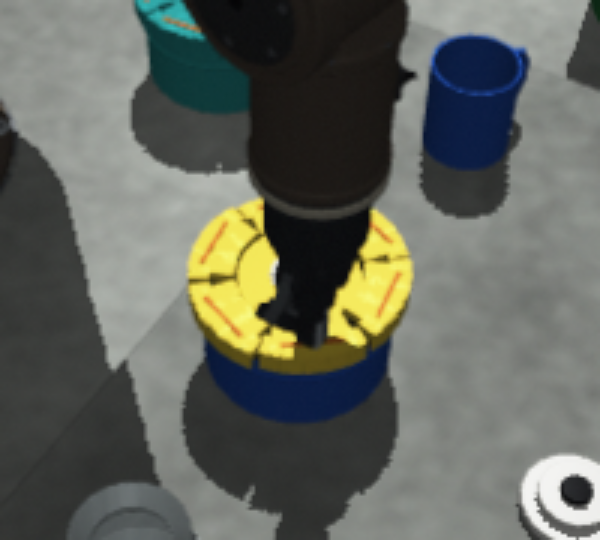

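The picture shows the finger on the middle of section 3, at about (310,340), with the tub upright. Contact came lower, at about z 0.163. I continue pressing gently.

```bash
python3 -m pendant '[[255,0,0,0.01,0,0,0],[255,0,0,0.01,0,0,0],[255,0,0,0,0,0,0],[255,0,0,0,0,0,0],[255,0,0,0,0,0,0],[255,0,0,0,0,0,0],[255,0,0,0,0,0,0],[255,0,0,0,0,0,0]]'
```

```text
clock: 22.6
ee_pos: [0.564, -0.0698, 0.1617]
eef_rot: [[-1.0, -0.003, 0.0], [-0.003, 1.0, -0.0], [-0.0, -0.0, -1.0]]
force: [-2.5, -0.1, 6.6]
grip_width: -0.0001
grip_force: 3.7
```

```bash
python3 -m pendant '[[255,0,0,0.01,0,0,0],[255,0,0,0.01,0,0,0],[255,0,0,0.01,0,0,0],[255,0,0,0,0,0,0],[255,0,0,0,0,0,0],[255,0,0,0,0,0,0],[255,0,0,0,0,0,0],[255,0,0,0,0,0,0]]'
```

```text
clock: 23.4
ee_pos: [0.5641, -0.0698, 0.1609]
eef_rot: [[-1.0, -0.003, 0.001], [-0.003, 1.0, -0.0], [-0.001, -0.0, -1.0]]
force: [-3.4, -0.7, 13.7]
grip_width: -0.0002
grip_force: 6.9
```

```bash
python3 -m pendant '[[255,0,0,0.01,0,0,0],[255,0,0,0.005,0,0,0],[255,0,0,0,0,0,0],[255,0,0,0,0,0,0],[255,0,0,0,0,0,0],[255,0,0,0,0,0,0],[255,0,0,0,0,0,0],[255,0,0,0,0,0,0]]'
```

```text
clock: 24.2
ee_pos: [0.5643, -0.0699, 0.1606]
eef_rot: [[-1.0, -0.003, 0.001], [-0.003, 1.0, -0.0], [-0.001, -0.0, -1.0]]
force: [-4.5, -1.2, 16.7]
grip_width: -0.0002
grip_force: 8.8
```

Section 3 is home. Next is section 4.

```bash
python3 -m pendant '[[255,0,0,-0.16,0,0,0],[255,0,0,-0.16,0,0,0],[255,-0.16,0.42,0,0,0,0],[255,-0.16,0.42,0,0,0,0],[255,-0.16,0.42,0,0,0,0],[255,-0.16,0.42,0,0,0,0],[255,0,0,0.06,0,0,0],[255,0,0,0.06,0,0,0]]'
python3 -m pendant '[[255,0,0,0.01,0,0,0],[255,0,0,0.01,0,0,0],[255,0,0,0.015,0,0,0],[255,0,0,0.02,0,0,0],[255,0,0,0.02,0,0,0],[255,0,0,0.02,0,0,0],[255,0,0,0.02,0,0,0],[255,0,0,0.02,0,0,0]]'
python3 -m pendant '[[255,0,0,0.01,0,0,0],[255,0,0,0.01,0,0,0],[255,0,0,0.01,0,0,0],[255,0,0,0.01,0,0,0],[255,0,0,0.01,0,0,0],[255,0,0,0.01,0,0,0],[255,0,0,0,0,0,0],[255,0,0,0,0,0,0]]'
```

```text
clock: 25.0
ee_pos: [0.5893, -0.0018, 0.1672]
eef_rot: [[-1.0, -0.004, -0.0], [-0.004, 1.0, -0.0], [0.0, -0.0, -1.0]]
force: [-0.1, 0.2, 0.2]
grip_width: -0.0001
grip_force: 0.0
clock: 25.8
ee_pos: [0.5896, -0.0028, 0.163]
eef_rot: [[-1.0, -0.003, 0.001], [-0.003, 1.0, -0.0], [-0.001, -0.0, -1.0]]
force: [-3.1, -0.6, 12.1]
grip_width: -0.0001
grip_force: 6.2
clock: 26.6
ee_pos: [0.5895, -0.0028, 0.1605]
eef_rot: [[-1.0, -0.003, 0.001], [-0.003, 1.0, -0.0], [-0.001, -0.0, -1.0]]
force: [-3.2, -1.2, 11.8]
grip_width: -0.0003
grip_force: 5.6
```

Sliding at about 12 N; expect a deep stop.

```bash
python3 -m pendant '[[255,0,0,0.01,0,0,0],[255,0,0,0.01,0,0,0],[255,0,0,0.01,0,0,0],[255,0,0,0.01,0,0,0],[255,0,0,0.01,0,0,0],[255,0,0,0.01,0,0,0],[255,0,0,0,0,0,0],[255,0,0,0,0,0,0]]'
python3 -m pendant '[[255,0,0,0.01,0,0,0],[255,0,0,0.01,0,0,0],[255,0,0,0.01,0,0,0],[255,0,0,0.01,0,0,0],[255,0,0,0.01,0,0,0],[255,0,0,0,0,0,0],[255,0,0,0,0,0,0],[255,0,0,0,0,0,0]]'
```

```text
clock: 27.4
ee_pos: [0.5895, -0.0028, 0.1581]
eef_rot: [[-1.0, -0.003, 0.001], [-0.003, 1.0, -0.0], [-0.001, -0.0, -1.0]]
force: [-3.0, -1.2, 10.8]
grip_width: 0.0003
grip_force: 5.6
clock: 28.2
ee_pos: [0.5895, -0.0028, 0.1561]
eef_rot: [[-1.0, -0.003, 0.001], [-0.003, 1.0, -0.0], [-0.001, -0.0, -1.0]]
force: [-3.3, -1.1, 11.5]
grip_width: -0.0005
grip_force: 5.6
```

```bash
python3 -m pendant '[[255,0,0,0.01,0,0,0],[255,0,0,0.01,0,0,0],[255,0,0,0.01,0,0,0],[255,0,0,0.01,0,0,0],[255,0,0,0,0,0,0],[255,0,0,0,0,0,0],[255,0,0,0,0,0,0],[255,0,0,0,0,0,0]]'
```

```text
clock: 29.0
ee_pos: [0.5895, -0.0028, 0.1545]
eef_rot: [[-1.0, -0.003, 0.001], [-0.003, 1.0, -0.0], [-0.001, -0.0, -1.0]]
force: [-4.0, -0.8, 11.1]
grip_width: -0.0
grip_force: 5.6
```

```bash
python3 -m pendant '[[255,0,0,0.01,0,0,0],[255,0,0,0.01,0,0,0],[255,0,0,0.01,0,0,0],[255,0,0,0,0,0,0],[255,0,0,0,0,0,0],[255,0,0,0,0,0,0],[255,0,0,0,0,0,0],[255,0,0,0,0,0,0]]'
```

```text
clock: 29.8
ee_pos: [0.5896, -0.0028, 0.1534]
eef_rot: [[-1.0, -0.003, 0.001], [-0.003, 1.0, -0.0], [-0.001, -0.0, -1.0]]
force: [-2.5, -0.4, 13.4]
grip_width: 0.0002
grip_force: 6.8
```

```bash
python3 -m pendant '[[255,0,0,0.01,0,0,0],[255,0,0,0.01,0,0,0],[255,0,0,0,0,0,0],[255,0,0,0,0,0,0],[255,0,0,0,0,0,0],[255,0,0,0,0,0,0],[255,0,0,0,0,0,0],[255,0,0,0,0,0,0]]'
```

```text
clock: 30.6
ee_pos: [0.5898, -0.0028, 0.153]
eef_rot: [[-1.0, -0.003, 0.002], [-0.003, 1.0, -0.0], [-0.002, -0.0, -1.0]]
force: [-2.9, -0.3, 17.3]
grip_width: 0.0001
grip_force: 8.8
```

Section 4 is home (17 N). Next is section 5.

```bash
python3 -m pendant '[[255,0,0,-0.25,0,0,0],[255,0,0,-0.25,0,0,0],[255,0.28,0.35,0,0,0,0],[255,0.28,0.35,0,0,0,0],[255,0.28,0.35,0,0,0,0],[255,0.28,0.35,0,0,0,0],[255,0,0,0.06,0,0,0],[255,0,0,0.06,0,0,0]]'
python3 -m pendant '[[255,0,0,0.01,0,0,0],[255,0,0,0.01,0,0,0],[255,0,0,0.01,0,0,0],[255,0,0,0.02,0,0,0],[255,0,0,0.02,0,0,0],[255,0,0,0.02,0,0,0],[255,0,0,0.01,0,0,0],[255,0,0,0.01,0,0,0]]'
python3 -m pendant '[[255,0,0,0.01,0,0,0],[255,0,0,0.01,0,0,0],[255,0,0,0.01,0,0,0],[255,0,0,0.01,0,0,0],[255,0,0,0,0,0,0],[255,0,0,0,0,0,0],[255,0,0,0,0,0,0],[255,0,0,0,0,0,0]]'
```

```text
clock: 31.4
ee_pos: [0.5439, 0.0543, 0.1668]
eef_rot: [[-1.0, -0.004, 0.0], [-0.004, 1.0, -0.0], [-0.0, -0.0, -1.0]]
force: [0.3, -1.1, 0.2]
grip_width: 0.0001
grip_force: 0.0
clock: 32.2
ee_pos: [0.5446, 0.0534, 0.163]
eef_rot: [[-1.0, -0.003, 0.001], [-0.003, 1.0, 0.0], [-0.001, 0.0, -1.0]]
force: [-3.0, -0.2, 11.5]
grip_width: -0.0
grip_force: 5.6
clock: 33.0
ee_pos: [0.5445, 0.0534, 0.1615]
eef_rot: [[-1.0, -0.003, 0.001], [-0.003, 1.0, 0.0], [-0.001, 0.0, -1.0]]
force: [-2.8, -0.7, 10.0]
grip_width: 0.0001
grip_force: 5.1
```

```bash
python3 -m pendant '[[255,0,0,0.01,0,0,0],[255,0,0,0.01,0,0,0],[255,0,0,0.01,0,0,0],[255,0,0,0.01,0,0,0],[255,0,0,0,0,0,0],[255,0,0,0,0,0,0],[255,0,0,0,0,0,0],[255,0,0,0,0,0,0]]'
```

```text
clock: 33.8
ee_pos: [0.5445, 0.0534, 0.1599]
eef_rot: [[-1.0, -0.003, 0.001], [-0.003, 1.0, 0.0], [-0.001, -0.0, -1.0]]
force: [-2.3, -0.9, 9.9]
grip_width: 0.0002
grip_force: 5.1
```

```bash
python3 -m pendant '[[255,0,0,0.01,0,0,0],[255,0,0,0.01,0,0,0],[255,0,0,0.01,0,0,0],[255,0,0,0,0,0,0],[255,0,0,0,0,0,0],[255,0,0,0,0,0,0],[255,0,0,0,0,0,0],[255,0,0,0,0,0,0]]'
```

```text
clock: 34.6
ee_pos: [0.5446, 0.0534, 0.1587]
eef_rot: [[-1.0, -0.003, 0.001], [-0.003, 1.0, 0.0], [-0.001, 0.0, -1.0]]
force: [-3.0, -0.6, 11.1]
grip_width: -0.0003
grip_force: 5.5
```

```bash
python3 -m pendant '[[255,0,0,0.01,0,0,0],[255,0,0,0.01,0,0,0],[255,0,0,0.01,0,0,0],[255,0,0,0,0,0,0],[255,0,0,0,0,0,0],[255,0,0,0,0,0,0],[255,0,0,0,0,0,0],[255,0,0,0,0,0,0]]'
```

```text
clock: 35.4
ee_pos: [0.5446, 0.0535, 0.1579]
eef_rot: [[-1.0, -0.003, 0.001], [-0.003, 1.0, 0.0], [-0.001, 0.0, -1.0]]
force: [-4.0, -0.1, 17.3]
grip_width: 0.0002
grip_force: 8.8
```

Section 5 is home, so all six were felt. Now the vent plug.

```bash
python3 -m pendant '[[255,0,0,-0.35,0,0,0],[255,0,0,-0.35,0,0,0],[255,0.165,-0.42,0,0,0,0],[255,0.165,-0.42,0,0,0,0],[255,0.165,-0.42,0,0,0,0],[255,0.165,-0.42,0,0,0,0],[255,0,0,0.06,0,0,0],[255,0,0,0.06,0,0,0]]'
python3 -m pendant '[[255,0,0,0.03,0,0,0],[255,0,0,0.03,0,0,0],[255,0,0,0.03,0,0,0],[255,0,0,0.03,0,0,0],[255,0,0,0.02,0,0,0],[255,0,0,0.02,0,0,0],[255,0,0,0.02,0,0,0],[255,0,0,0.02,0,0,0]]'
python3 -m pendant '[[255,0,0,0.02,0,0,0],[255,0,0,0.02,0,0,0],[255,0,0,0.01,0,0,0],[255,0,0,0.01,0,0,0],[255,0,0,0.01,0,0,0],[255,0,0,0.01,0,0,0],[255,0,0,0.01,0,0,0],[255,0,0,0.01,0,0,0]]'
```

```text
clock: 36.2
ee_pos: [0.5183, -0.0139, 0.1801]
eef_rot: [[-1.0, -0.002, 0.0], [-0.002, 1.0, 0.0], [-0.0, 0.0, -1.0]]
force: [-0.6, 0.4, -0.0]
grip_width: -0.0002
grip_force: 0.0
clock: 37.0
ee_pos: [0.5181, -0.0139, 0.1721]
eef_rot: [[-1.0, -0.003, 0.0], [-0.003, 1.0, -0.0], [-0.0, -0.0, -1.0]]
force: [-0.6, 0.7, -0.2]
grip_width: 0.0002
grip_force: 0.0
clock: 37.8
ee_pos: [0.5182, -0.0139, 0.1684]
eef_rot: [[-1.0, -0.003, 0.0], [-0.003, 1.0, -0.0], [-0.0, -0.0, -1.0]]
force: [-0.9, -0.2, 7.8]
grip_width: 0.0003
grip_force: 3.6
```

```bash
python3 -m pendant '[[255,0,0,0.01,0,0,0],[255,0,0,0.01,0,0,0],[255,0,0,0.01,0,0,0],[255,0,0,0.01,0,0,0],[255,0,0,0.01,0,0,0],[255,0,0,0.01,0,0,0],[255,0,0,0.01,0,0,0],[255,0,0,0,0,0,0]]'
python3 -m pendant '[[255,0,0,0.01,0,0,0],[255,0,0,0.01,0,0,0],[255,0,0,0.01,0,0,0],[255,0,0,0,0,0,0],[255,0,0,0,0,0,0],[255,0,0,0,0,0,0],[255,0,0,0,0,0,0],[255,0,0,0,0,0,0]]'
```

```text
clock: 38.6
ee_pos: [0.5182, -0.0139, 0.1656]
eef_rot: [[-1.0, -0.003, 0.0], [-0.003, 1.0, -0.0], [-0.0, -0.0, -1.0]]
force: [-1.4, -0.4, 4.9]
grip_width: -0.0
grip_force: 2.9
clock: 39.4
ee_pos: [0.5182, -0.0139, 0.1644]
eef_rot: [[-1.0, -0.003, 0.0], [-0.003, 1.0, -0.0], [-0.0, -0.0, -1.0]]
force: [-1.5, -0.1, 6.4]
grip_width: -0.0
grip_force: 3.0
```

```bash
python3 -m pendant '[[255,0,0,0.01,0,0,0],[255,0,0,0.01,0,0,0],[255,0,0,0.01,0,0,0],[255,0,0,0,0,0,0],[255,0,0,0,0,0,0],[255,0,0,0,0,0,0],[255,0,0,0,0,0,0],[255,0,0,0,0,0,0]]'
```

```text
clock: 40.2
ee_pos: [0.5182, -0.0139, 0.1634]
eef_rot: [[-1.0, -0.003, 0.001], [-0.003, 1.0, -0.0], [-0.001, -0.0, -1.0]]
force: [-2.2, -0.2, 10.0]
grip_width: -0.0001
grip_force: 5.1
```

```bash
python3 -m pendant '[[255,0,0,0.01,0,0,0],[255,0,0,0.01,0,0,0],[255,0,0,0.01,0,0,0],[255,0,0,0,0,0,0],[255,0,0,0,0,0,0],[255,0,0,0,0,0,0],[255,0,0,0,0,0,0],[255,0,0,0,0,0,0]]'
```

```text
clock: 41.0
ee_pos: [0.5183, -0.0139, 0.1626]
eef_rot: [[-1.0, -0.003, 0.001], [-0.003, 1.0, -0.0], [-0.001, -0.0, -1.0]]
force: [-4.4, 1.0, 17.9]
grip_width: -0.0001
grip_force: 8.9
```

The vent is on its stop (18 N). I lift clear, let it settle and check the scene.

```bash
python3 -m pendant '[[255,0,0,-0.3,0,0,0],[255,0,0,-0.6,0,0,0],[255,0,0,-0.8,0,0,0],[255,0,0,-0.8,0,0,0],[255,0,0,-0.6,0,0,0],[255,0,0,-0.3,0,0,0],[255,0,0,0,0,0,0],[255,0,0,0,0,0,0]]'
python3 - <<'E'
from h import *
im=ctrl.capture("wrist"); cv2.imwrite("pics/w2.png",im)
E
```

```text
clock: 41.8
ee_pos: [0.5177, -0.0138, 0.2969]
eef_rot: [[-1.0, -0.003, -0.001], [-0.003, 1.0, 0.0], [0.001, 0.0, -1.0]]
force: [0.4, -0.7, -0.4]
grip_width: 0.0001
grip_force: 0.0
```

View pics/w2.png

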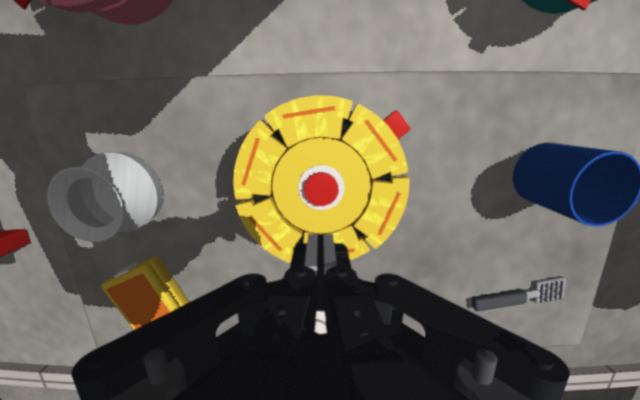

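The tub stands in place with its vent at (321,189) pressed in. The lota, mug, dish and scraper look unmoved, and the robot is clear. I hand it in.

```bash
python3 -c "
from rig import ctrl
print(ctrl.hand_in())"
```

```text
the job is handed in; nothing more can be done
None
```

I pressed all six rim sections of the yellow-lidded tub down until each one's stop could be felt, then pushed the vent plug fully in and handed the job in at about 42 s. The highest force I read was about 20 N; `hand_in()` returned no verdict.

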